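# Press the label holder home behind the lip of the right parts bay

### The arm

A 6-joint arm with a two-finger parallel gripper is mounted at the origin on the work surface. World frame = base frame: x ahead of the robot, y to its left, z up, the work surface at z = 0. Lengths are in mm, angles in rad, forces in N, time in s.
With the tool pointing down it reaches from about 275 to 750 mm from the base axis. Payload 10.2 kg.
Tool frame: the origin (TCP) lies between the finger pads; the fingertips stand 17 mm ahead of it and the grasp point (between the pads) lies 2 mm behind it; z points along the fingers, y is the line along which they close (so a half turn about z gives the same grasp; the last joint's range is limited). The gripper opens to 85 mm and grips with 20 to 120 N. Pads are 22 mm wide; open, the fingers measure 114 mm over their backs; the gripper's body (76 mm by 85 mm) begins 54 mm behind the grasp point. The pads swing forward as they close: fully open they stand 13 mm farther back than shut.
Start: joints at [0.995, 0.313, 1.498, -0, 1.331, -0.223], TCP at [181.414, 492.666, 248.294] pointing down, gripper open.
Joint ranges: [-2.94, 2.94], [-0.97, 2.17], [0.19, 2.56], [-1.23, 4.37], [0.02, 3.11], [-2.88, 2.88]. Speed limits (rad/s): [2.39, 2.39, 3.01, 3.14, 3.14, 3.14].

### API

Orientations are given as a unit quaternion [w, x, y, z].
In Python, from rig import * gives the robot as it stands.
- The arm moves only by the tool step_arm, never from a script. Its argument "commands" is text: rows parted by semicolons, each of 7 numbers parted by spaces: the opening, from 0 (shut) to 1 (fully open), then the shift along the tool's x, y, z in cm, then the turn, a rotation vector about the tool's x, y, z in rad. In form: hand x y z rx ry rz; .... A call has 1 to 20 rows; each row is the pose to reach, as a shift and turn from the pose commanded when the call began, along the tool's axes at that moment; what a row does not reach only later rows make up. A row lasts 1/12 s, in which the tool goes at most 41.7 mm and 7.16 degrees, less where a joint would pass 70% of its speed; a pose out of reach is approached as far as the arm can. A call with a gripper value outside its range is refused whole. The fingers move at their own pace and stop on an object; "newtons" is the grip in N (left out, the last holds). Time passes only in rows, so rows that repeat a pose let the fingers close. It gives the time, the measured TCP pose, the force, the opening and the grip force at its end, in the units of the state.
- sense(): the state, without advancing time (a new reading comes with each control period).
- capture(name): name is "scene" or "top"; returns the picture (480x640x3 uint8, red, green, blue); there is no depth.
- camera_model(name): a dict with "mtx" (3x3 intrinsics, pixels), "eye" and "rotation" of the camera in the world. Camera axes: x right, y down, z forward; pixel columns grow to the right and rows downward; lengths in mm; the calibration is good to about 2 mm. A picture is of the moment at which its call begins. camera_model takes no time and is no camera call.
- finish_job(): hands the job in; it is judged then, once.
Trained networks look in the newest picture that a camera, given by its name, has taken for a name from the list of things; names that differ only in an ending like _2 or _b are one class to them, and where a whole thing is asked for, a point or a joint stands for the part that bears it (a point fixed in the world has none). Each returns a list of dicts, best first, with "score" (0 to 1); they miss things now and then, are a little off and sometimes report something else, mostly with a low value. They report only what shows in the picture. A call takes as long as a camera call. They do not tell look-alikes from the thing itself.
- search_frame(camera, label): "rect" ([centre column, centre row, width, height] in pixels, round what is visible of it).
- trace(camera, label): "mask" (480x640 bool, what is visible of it) and "rect" ([centre column, centre row, width, height] in pixels, round what is visible of it).
- spot_point(camera, label): "xy" ([column, row] in pixels: a listed point, or the origin of a listed thing).
The state is a dict: "time_s": time; "joints": joint angles; "dq": joint speeds; "tau": joint torques, N m; "eef_pos": TCP position; "ee_rot": TCP orientation; "force": force on the tool from outside, world axes, zero at the start; "wrist_torque": the same for the moment, N m; "grip_width": opening from 0.0 (shut) to 1.0 (fully open); "grip_force": force on a finger pad.
Only numpy, scipy, OpenCV 4.12 (cv2) and the standard library are available. Lean on these libraries where they do the work, as an engineer would, in place of code of your own. Each camera call takes 0.05 s, during which the arm holds its last target. There are 200 camera calls.

### The job

Take the label holder out of its wooden rest and push it, tongue down and label facing out of the rack's front, into the slot behind the front lip of the bay that holds the finned cylinder barrel. A spring in the slot pushes back: press until the holder's shoulders sit fully home on the edge of the rack, and finish still holding it pressed there with the gripper, because it pops up if let go. Leave the parts in the bays and the screwdriver where they are, standing as they are.

Things in the scene. Friction and masses are not known exactly. Their poses are not given: they have to be found in the camera images.
- holder: Label holder: stiff black plate 12 mm thick (x), 80 mm tall, about 70 g, upright at the start. Lower 30 mm: tongue, 50 mm wide (y); upper 50 mm: header, 70 mm wide, so a 10 mm shoulder each side 30 mm above the foot. White label on the header's -x face, which starts roughly towards the robot. Origin: centre of the foot (tongue's underside), z up. Grip the header across its thickness.
- label_face (a point): Centre of the label on the holder's -x face, 55 mm above the foot.
- rest: Fixed wooden block 60 (x) x 90 (y) x 30 mm tall with a groove along its y, 15 mm wide, 20 mm deep, open at the ends; the holder stands in the groove, its foot 10 mm above the bench. Origin: centre of the underside.
- rack: Fixed grey rack, 350 wide (y), 225 mm deep, front (-x) to the robot, three open bays side by side. Along its front a bar 41 mm deep (x), flat top 45 mm above the bench, has one label slot per bay; the lip is the wall on their -x side. Bays behind (+x): floor at 10 mm, sides to 40, back to 50 mm. Origin: on the bench below the middle slot; slots at x = 0, y = +110 (left), 0, -110 mm.
- slot_left (a point): Centre of the mouth of the left bay's label slot (left = the robot's left, +y), in the plane of the bar's top, axes as the rack's. The slot is 15 mm (x) by 53 mm (y) with 3 mm bevelled edges; the holder's foot is 30 mm below this point when its shoulders sit on the bar.
- slot_middle (a point): Centre of the mouth of the middle bay's label slot, in the plane of the bar's top, axes as the rack's. The slot is 15 mm (x) by 53 mm (y) with 3 mm bevelled edges; the holder's foot is 30 mm below this point when its shoulders sit on the bar.
- slot_right (a point): Centre of the mouth of the right bay's label slot, in the plane of the bar's top, axes as the rack's. The slot is 15 mm (x) by 53 mm (y) with 3 mm bevelled edges; the holder's foot is 30 mm below this point when its shoulders sit on the bar.
- bay_left (a point): Centre of the floor of the left bay, 130 mm behind its slot.
- bay_middle (a point): Centre of the floor of the middle bay, 130 mm behind its slot.
- bay_right (a point): Centre of the floor of the right bay, 130 mm behind its slot.
- spring_left (a joint): Travel (m) of the sprung steel strip at the bottom of the left slot: 0 = up, its top 22 mm below the slot's mouth; grows as the holder presses it down; about 0.008 when the holder's shoulders sit home. Pushes up with about 3 N at first and about 10 N at home.
- spring_middle (a joint): Travel (m) of the sprung steel strip at the bottom of the middle slot: 0 = up, its top 22 mm below the slot's mouth; grows as the holder presses it down; about 0.008 when the holder's shoulders sit home. Pushes up with about 3 N at first and about 10 N at home.
- spring_right (a joint): Travel (m) of the sprung steel strip at the bottom of the right slot: 0 = up, its top 22 mm below the slot's mouth; grows as the holder presses it down; about 0.008 when the holder's shoulders sit home. Pushes up with about 3 N at first and about 10 N at home.
- barrel: Engine cylinder barrel of bare aluminium, round with five fins, 76 mm across, 75 mm tall, standing loose in one of the bays. Origin: centre of its underside. The bay it stands in is the one to label.
- drum: Bystander: flat aluminium drum, 84 mm across, 40 mm tall with its hub, in another bay. Origin: centre of its underside.
- carton: Bystander: closed cardboard carton 62 x 62 x 55 mm tall in the remaining bay. Origin: centre of its underside.
- screwdriver: Bystander: screwdriver with a red handle, about 200 mm long, lying on the bench to the right of the rack as the robot sees it (-y).
Mind the look-alikes: they are no part of the job. Leave any blue look-alike of the barrel alone.

How it is judged:
By the outcome, as a careful person would: the job done as asked, in the order asked, and still so for the second after the job is handed in, while the arm keeps its last pose, push and grip.
It also fails if it takes over 45 s, if anything falls off the work surface, if the arm or the gripper's body presses on something with over 40 N, if the wrist force passes 120 N, or if a joint passes its speed limit or range.

## Working session

There is one attempt and no reset: what is moved stays moved. The work goes in short steps, Python scripts to look and compute and a tool call to move; the robot and the scene stay as the last step left them, time stands still between calls to the robot, and variables do not carry over. Pictures are saved under pics/ and viewed, at most 10 in all, crops included, and the job is handed in when it is done.

Besides the shell and the picture viewer there is one more tool, called after "Request:" as name(argument=value, ...), one argument or row to a line, values as JSON. step_arm: Moves the arm, as the interface text tells. Its arguments: {"type":"object","properties":{"commands":{"type":"string"},"newtons":{"type":"number"}},"required":["commands"]}

```bash
mkdir -p pics; ls; cat > h.py <<'E'
from rig import *
import numpy as np, cv2
def ray(cam,uv):
    m=camera_model(cam);K=np.array(m["mtx"]);R=np.array(m["rotation"]);e=np.array(m["eye"])
    return e,R@np.linalg.inv(K)@np.array([uv[0],uv[1],1.])
def onz(cam,uv,z):
    e,d=ray(cam,uv);return e+d*(z-e[2])/d[2]
def proj(cam,p):
    m=camera_model(cam);K=np.array(m["mtx"]);R=np.array(m["rotation"]);e=np.array(m["eye"])
    q=K@(R.T@(np.array(p)-e));return q[:2]/q[2]
def save(n,im): cv2.imwrite("pics/"+n+".png",cv2.cvtColor(im,cv2.COLOR_RGB2BGR))
E
python3 - <<'E'
from h import *
a=capture("scene");b=capture("top")
save("both",cv2.resize(np.vstack([a,b]),(450,600)) if 0 else np.hstack([cv2.resize(a,(400,300)),cv2.resize(b,(400,300))]))
save("scene0",a);save("top0",b)
for c in("scene","top"):
    m=camera_model(c);print(c,np.round(m["eye"]),np.round(m["rotation"],2).tolist())
    for l in["holder","rest","barrel","drum","carton","rack","screwdriver"]:
        print(l,[(round(r["score"],2),np.round(r["rect"]).tolist()) for r in search_frame(c,l)][:3])
    for l in["holder","label_face","rest","slot_left","slot_middle","slot_right","barrel","rack"]:
        print(l,[(round(r["score"],2),np.round(r["xy"],1).tolist()) for r in spot_point(c,l)][:3])
print(sense())
E
```

```text
pics
scene [1066.  439.  691.] [-0.15, 0.36, 0.84, -0.37]
holder [(0.87, [411.0, 230.0, 37.0, 42.0])]
rest [(0.77, [408.0, 249.0, 57.0, 36.0])]
barrel [(0.8, [227.0, 220.0, 41.0, 46.0]), (0.8, [463.0, 342.0, 55.0, 59.0]), (0.57, [295.0, 299.0, 45.0, 54.0])]
drum [(0.76, [347.0, 342.0, 52.0, 52.0])]
carton [(0.81, [254.0, 272.0, 48.0, 52.0])]
rack []
screwdriver [(0.84, [247.0, 175.0, 72.0, 38.0]), (0.57, [313.0, 307.0, 232.0, 179.0])]
holder [(0.79, [404.3, 246.6])]
label_face [(0.68, [410.6, 226.7])]
rest [(0.64, [406.0, 249.8])]
slot_left [(0.62, [392.6, 283.3])]
slot_middle [(0.94, [342.0, 254.8]), (0.67, [403.3, 249.4]), (0.4, [338.7, 272.4])]
slot_right [(0.7, [297.7, 229.2])]
barrel [(0.94, [226.1, 234.9]), (0.66, [293.8, 314.4]), (0.61, [457.0, 351.7])]
rack [(0.88, [342.0, 273.1]), (0.7, [347.6, 345.6])]
top [ 502.  -61. 1015.] [-0.04, 0.71, -0.7, 0.03]
holder [(0.64, [300.0, 196.0, 222.0, 148.0]), (0.63, [268.0, 326.0, 46.0, 11.0])]
rest [(0.81, [269.0, 326.0, 58.0, 37.0])]
barrel [(0.81, [296.0, 167.0, 49.0, 56.0]), (0.79, [457.0, 200.0, 54.0, 48.0]), (0.71, [145.0, 245.0, 
[... 692 characters left out ...]
329.5])]
{'time_s': 1.6, 'joints': array([ 9.94639294e-01,  3.12906829e-01,  1.49772396e+00, -4.33157227e-07,
        1.33097257e+00, -2.23408287e-01]), 'dq': array([-0.00011919, -0.0001825 , -0.00111538, -0.00021377,  0.00035548,
       -0.00032315]), 'tau': array([-1.10529778e-03, -4.12158608e+01, -2.59899849e+01, -2.88476103e-04,
        4.54747824e-04, -1.33305190e-05]), 'eef_pos': array([181.39408759, 492.67166024, 248.28164928]), 'ee_rot': array([-1.88940355e-06,  1.75461303e-01,  9.84486328e-01, -5.01208797e-06]), 'force': array([-0.79718402,  0.24817032, -0.68875679]), 'wrist_torque': array([-0.01389905, -0.00885177, -0.02005015]), 'grip_force': 0.0, 'grip_width': 0.9996592185552007}
```

View pics/top0.png

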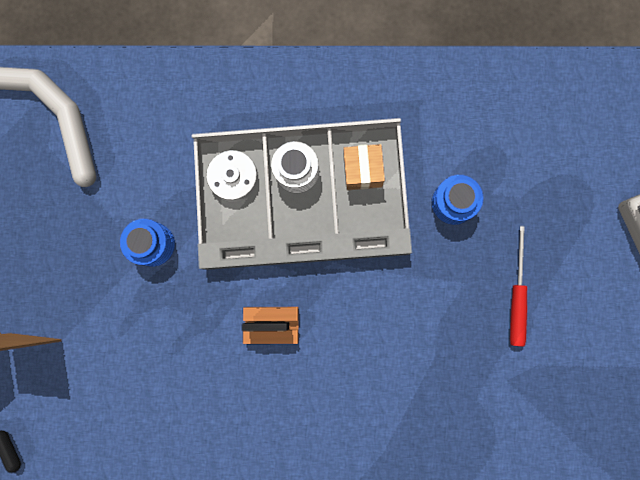

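View pics/scene0.png

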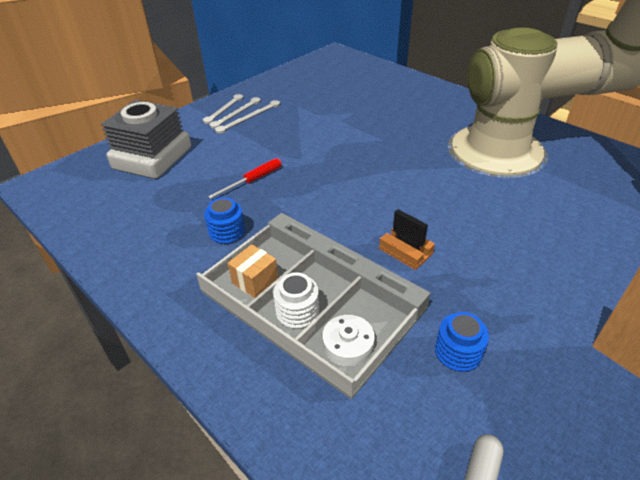

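Top view: three barrel-like things. There are two blue ones outside the rack at (145,243) and (457,200), and one bare aluminium one in the middle bay at (295,167). The bare one fits the description, so the target is slot_middle at (304,247). The holder stands in its rest at about (266,326). I'll confirm this in one crop while I measure.

```bash
python3 - <<'E'
from h import *
im=cv2.cvtColor(cv2.imread("pics/top0.png"),cv2.COLOR_BGR2RGB)
save("crop",cv2.resize(im[120:360,190:420],None,fx=2.5,fy=2.5,interpolation=cv2.INTER_CUBIC))
for c in("scene","top"):
    for l,z in(("slot_left",45),("slot_middle",45),("slot_right",45),("rest",0),("barrel",10)):
        r=spot_point(c,l)[0];print(c,l,np.round(onz(c,r["xy"],z),1))
# rack bay/bar outline fit: slot regions on top picture
g=im.mean(2)
for l in("holder","rest","rack"):
    t=trace("top",l)
    for r in t[:2]:
        q=cv2.minAreaRect(np.argwhere(r["mask"])[:,::-1].astype(np.float32))
        z={"holder":90,"rest":30,"rack":45}[l]
        bx=cv2.boxPoints(q);print(l,round(r["score"],2),np.round(bx,1).tolist(),[np.round(onz("top",p,z)[:2],1).tolist() for p in bx])
E
```

```text
Traceback (most recent call last):
  File "h.py", line 7, in onz
    e,d=ray(cam,uv);return e+d*(z-e[2])/d[2]
        ~~~^^^^^^^^
  File "h.py", line 5, in ray
    return e,R@np.linalg.inv(K)@np.array([uv[0],uv[1],1.])
             ~^~~~~~~~~~~~~~~~~
ValueError: matmul: Input operand 1 has a mismatch in its core dimension 0, with gufunc signature (n?,k),(k,m?)->(n?,m?) (size 3 is different from 4)
```

View pics/crop.png

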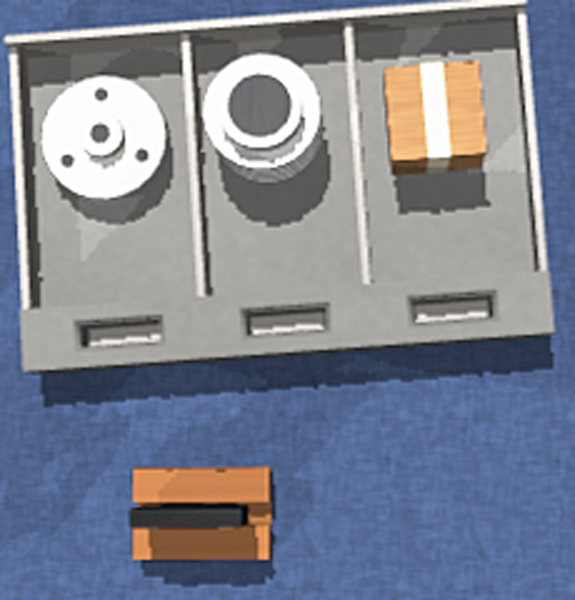

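Crop confirmed: a bare aluminium barrel in the middle bay, a drum in the left, a carton in the right. Bar front edge runs from crop (22,371) to (553,332). The middle slot is at crop (286,319), full-frame (304.5,247.6).

```bash
cat > h.py <<'E'
from rig import *
import numpy as np, cv2
from scipy.spatial.transform import Rotation as Ro
from scipy.optimize import least_squares
def cm(cam):
    m=camera_model(cam);q=np.array(m["rotation"]);return np.array(m["mtx"]),Ro.from_quat(q[[1,2,3,0]]).as_matrix(),np.array(m["eye"])
def onz(cam,uv,z):
    K,R,e=cm(cam);d=R@np.linalg.inv(K)@np.array([uv[0],uv[1],1.]);return e+d*(z-e[2])/d[2]
def proj(cam,p):
    K,R,e=cm(cam);q=K@(R.T@(np.array(p,float)-e));return q[:2]/q[2]
def save(n,im): cv2.imwrite("pics/"+n+".png",cv2.cvtColor(im,cv2.COLOR_RGB2BGR))
E
python3 - <<'E'
from h import *
for c in("scene","top"):
    for l,z in(("slot_left",45),("slot_middle",45),("slot_right",45),("rest",0),("barrel",10)):
        r=spot_point(c,l)[0];print(c,l,np.round(onz(c,r["xy"],z),1))
f=lambda x,y:(190+x/2.5-.3,120+y/2.5-.3)
print("crop slots",[np.round(onz("top",f(*p),45)[:2],1).tolist() for p in((119,332.5),(286.5,319),(452.5,306.5))])
print("front edge",[np.round(onz("top",f(*p),45)[:2],1).tolist() for p in((22,371),(553,332))])
print("rest top",[np.round(onz("top",f(*p),30)[:2],1).tolist() for p in((132,467),(271,467),(271,560),(132,560))])
print("holder top",[np.round(onz("top",f(*p),90)[:2],1).tolist() for p in((131,506),(247,506),(247,527),(131,527))])
for c in("top","scene"):
  for r in trace(c,"holder")[:2]:
    q=cv2.minAreaRect(np.argwhere(r["mask"])[:,::-1].astype(np.float32))
    print(c,round(r["score"],2),np.round(cv2.boxPoints(q),1).tolist())
im=cv2.cvtColor(cv2.imread("pics/scene0.png"),cv2.COLOR_BGR2RGB)
save("crop2",cv2.resize(im[195:320,265:445],None,fx=4,fy=4,interpolation=cv2.INTER_CUBIC))
E
```

```text
scene slot_left [574.6 114.4  45. ]
scene slot_middle [582.8   1.5  45. ]
scene slot_right [ 589.5 -111.1   45. ]
scene rest [450.9  55.5   0. ]
scene barrel [ 677.  -236.8   10. ]
top slot_left [569.9 122.1  45. ]
top slot_middle [577.2   2.1  45. ]
top slot_right [ 591.4 -109.4   45. ]
top rest [452.8  61.2   0. ]
top barrel [717.1  17.7  10. ]
crop slots [[574.6, 111.6], [584.6, 1.3], [593.9, -107.7]]
front edge [[548.6, 175.0], [577.8, -173.5]]
rest top [[486.5, 103.2], [487.6, 10.9], [426.9, 9.9], [425.6, 101.6]]
holder top [[463.4, 93.2], [464.3, 21.1], [451.4, 20.8], [450.5, 92.8]]
top 0.58 [[242.0, 322.0], [288.0, 322.0], [288.0, 332.0], [242.0, 332.0]]
scene 0.88 [[383.6000061035156, 232.8000030517578], [396.20001220703125, 207.60000610351562], [432.6000061035156, 225.8000030517578], [420.0, 251.0]]
```

View pics/crop2.png

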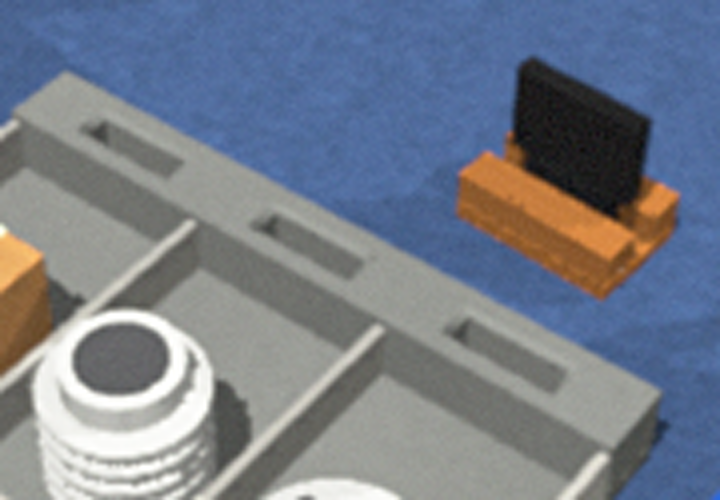

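The scene view agrees: the holder shows its black back to this camera (+x), so the label faces the robot. The middle slot is at about crop (312,244). Estimates:

| Thing | x, y (mm) | Yaw (rad) |
|---|---|---|
| Holder | (457, 57) | 0.012 |
| slot_middle | (584, 1.5) | 0.085 |

First move goes above the holder.

Request:
step_arm(
  commands="1 -41.0 -31.4 8 0 0 1.206;1 -41.0 -31.4 8 0 0 1.206;1 -41.0 -31.4 8 0 0 1.206;1 -41.0 -31.4 8 0 0 1.206;1 -41.0 -31.4 8 0 0 1.206;1 -41.0 -31.4 8 0 0 1.206;1 -41.0 -31.4 8 0 0 1.206;1 -41.0 -31.4 8 0 0 1.206;1 -41.0 -31.4 8 0 0 1.206;1 -41.0 -31.4 8 0 0 1.206;1 -41.0 -31.4 8 0 0 1.206;1 -41.0 -31.4 8 0 0 1.206;1 -41.0 -31.4 8 0 0 1.206;1 -41.0 -31.4 8 0 0 1.206;1 -41.0 -31.4 8 0 0 1.206;1 -41.0 -31.4 8 0 0 1.206;1 -41.0 -31.4 8 0 0 1.206;1 -41.0 -31.4 8 0 0 1.206",
  newtons=50,
)

```text
time_s: 3.75
eef_pos: [457.4, 57.2, 168.6]
ee_rot: [0.0, 0.702, 0.712, 0.0]
force: [-0.9, -0.0, 0.2]
grip_width: 0.999
grip_force: 0.0
```

Request:
step_arm(
  commands="1 0 0 4 0 0 0;1 0 0 8 0 0 0;1 0 0 10.1 0 0 0;1 0 0 10.1 0 0 0;1 0 0 10.1 0 0 0;0 0 0 10.1 0 0 0;0 0 0 10.1 0 0 0;0 0 0 10.1 0 0 0;0 0 0 10.1 0 0 0;0 0 0 10.1 0 0 0;0 0 0 10.1 0 0 0;0 0 0 10.1 0 0 0;0 0 0 10.1 0 0 0;0 0 0 10.1 0 0 0;0 0 0 10.1 0 0 0",
  newtons=50,
)

```text
time_s: 5.0
eef_pos: [457.3, 56.3, 67.5]
ee_rot: [-0.0, 0.703, 0.711, -0.0]
force: [-2.9, -0.5, 6.4]
grip_width: 0.136
grip_force: 49.8
```

Request:
step_arm(
  commands="0 0 0 -3 0 0 0;0 0 0 -6 0 0 0;0 0 0 -8 0 0 0;0 0 0 -8 0 0 0;0 -1.9 4.2 -8 0 0 -0.03;0 -3.8 8.4 -8 0 0 -0.06;0 -5.7 12.6 -8 0 0 -0.074;0 -5.7 12.6 -7 0 0 -0.074;0 -5.7 12.6 -6 0 0 -0.074;0 -5.7 12.6 -6 0 0 -0.074;0 -5.7 12.6 -6 0 0 -0.074;0 -5.7 12.6 -6 0 0 -0.074",
)

```text
time_s: 6.0
eef_pos: [583.7, 1.4, 127.5]
ee_rot: [-0.0, 0.676, 0.737, -0.0]
force: [0.1, 0.3, -0.8]
grip_width: 0.131
grip_force: 49.2
```

```bash
python3 - <<'E'
from h import *
a=capture("scene");b=capture("top")
save("s1",a);save("t1",b)
s=sense();print(s["eef_pos"],s["ee_rot"],s["grip_width"])
for c in("scene","top"):
    for l in("holder","label_face","slot_middle"):
        print(c,l,[(round(r["score"],2),np.round(r["xy"],1).tolist()) for r in spot_point(c,l)][:2])
A=cv2.resize(a[160:300,290:430],None,fx=4,fy=4,interpolation=cv2.INTER_CUBIC)[:560,:400]
A=cv2.resize(a[170:310,280:380],(400,560),interpolation=cv2.INTER_CUBIC)
B=cv2.resize(b[170:310,250:350],(400,560),interpolation=cv2.INTER_CUBIC)
save("near",np.hstack([A,B]))
E
```

```text
[584.06922376   1.25108625 128.02871515] [3.67955353e-04 6.75864162e-01 7.37026085e-01 2.22990321e-04] 0.13234033066940135
scene holder [(0.79, [342.4, 245.5]), (0.62, [341.7, 255.0])]
scene label_face [(0.57, [344.8, 221.5]), (0.52, [340.8, 271.5])]
scene slot_middle [(0.93, [342.1, 256.7]), (0.24, [390.8, 281.4])]
top holder []
top label_face []
top slot_middle [(0.18, [372.7, 245.1])]
```

View pics/near.png

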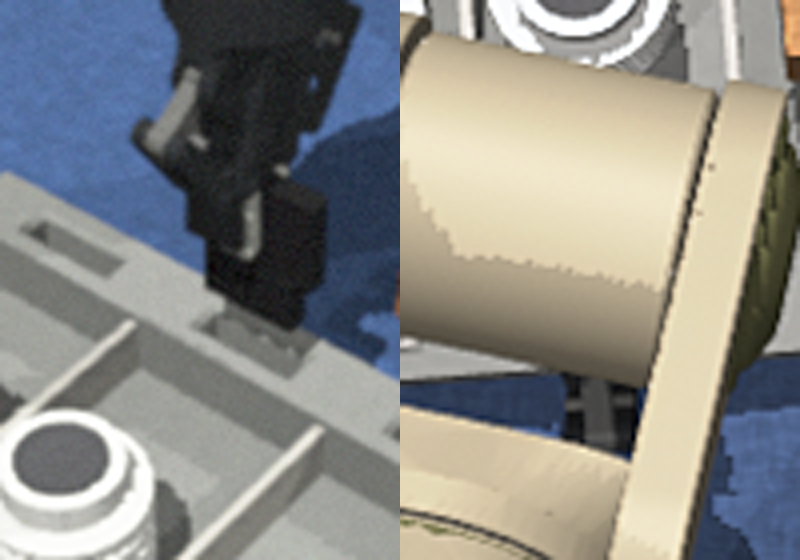

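The scene half shows the tongue just above the middle slot. Its foot corner is at crop (300,330), and the slot's visible corners are at (293,378) and (315,345). The top camera is blocked by the arm, so I'll compare projected models with the scene picture.

```bash
python3 - <<'E'
from h import *
s=sense();p=s["eef_pos"];q=s["ee_rot"];R=Ro.from_quat(np.array(q)[[1,2,3,0]]).as_matrix()
yaw=np.arctan2(R[1,1],R[0,1]);print("yaw",yaw,p)
def rect(c,w,h,z,yw):
    C,S=np.cos(yw),np.sin(yw)
    return [proj("scene",[c[0]+C*x-S*y,c[1]+S*x+C*y,z]) for x,y in((-w/2,-h/2),(w/2,-h/2),(w/2,h/2),(-w/2,h/2))]
a=cv2.imread("pics/s1.png");o=cv2.imread("pics/scene0.png")
def crop(im,x,y,polys):
    k=6;c=cv2.resize(im[y:y+90,x:x+66],None,fx=k,fy=k,interpolation=cv2.INTER_CUBIC)
    for pl,col in polys:
        cv2.polylines(c,[np.round((np.array(pl)-[x,y]+.5)*k).astype(np.int32)],True,col,1)
    return c
ft=p[2]-57.5
sl=rect((584,1.5),21,59,45,.085);sl2=rect((584,1.5),15,53,45,.085)
hb=rect((p[0],p[1]+.7),12,50,ft,yaw);sh=rect((p[0],p[1]+.7),12,70,ft+30,yaw);tp=rect((p[0],p[1]+.7),12,70,ft+80,yaw)
A=crop(o,309,210,[(sl,(0,0,255)),(sl2,(0,255,0))])
B=crop(a,309,190,[(sl,(0,0,255)),(hb,(0,255,255)),(sh,(255,255,0)),(tp,(255,0,255))])
cv2.imwrite("pics/ov.png",np.hstack([A,B]))
E
```

```text
yaw 0.08609585105372083 [584.31232843   0.92739568 127.52568385]
```

View pics/ov.png

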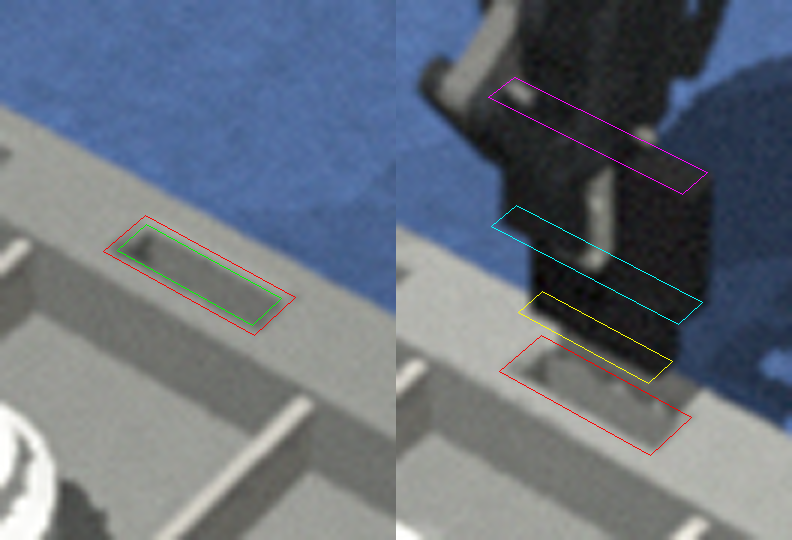

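The slot model fits the picture. The holder, though, appears about 9 crop pixels (1.5 image pixels) to the right of the prediction, around 3 mm toward +y. I'll measure that numerically.

```bash
cat > fit.py <<'E'
from h import *
from scipy.optimize import minimize
K=4
def hull(cam,x,y,yaw,foot,z0,z1,w,x0,y0,n,m):
    C,S=np.cos(yaw),np.sin(yaw)
    P=[proj(cam,[x+C*a-S*b,y+S*a+C*b,foot+z]) for z in(z0,z1) for a in(-6,6) for b in(-w/2,w/2)]
    h=cv2.convexHull(np.float32((np.array(P)-[x0,y0]+.5)*K));M=np.zeros((m*K,n*K),np.uint8)
    return cv2.fillConvexPoly(M,np.round(h).astype(np.int32),1)
def fit(pic,cam,x,y,yaw,foot,z0,z1,w,ignore=[],thr=60,box=50):
    im=cv2.imread(pic);c=proj(cam,[x,y,foot+(z0+z1)/2]).astype(int);x0,y0=c-box//2
    cr=cv2.resize(im[y0:y0+box,x0:x0+box],None,fx=K,fy=K,interpolation=cv2.INTER_CUBIC)
    D=(cr.max(2)<thr).astype(np.uint8)
    best=[]
    for dx in np.arange(-6,6.1,1):
        for dy in np.arange(-6,6.1,.5):
            H=hull(cam,x+dx,y+dy,yaw,foot,z0,z1,w,x0,y0,box,box)
            W=np.ones_like(H)
            for(g0,g1,gw) in ignore: W&=1-hull(cam,x+dx,y+dy,yaw,foot,g0,g1,gw,x0,y0,box,box)
            b=cv2.dilate(H,np.ones((17,17)))  # band near the outline
            best.append((((H!=D)&(W>0)&(b>0)).sum()/K/K,dx,dy))
    best.sort();return best[:3],[min((t for t in best if t[1]==d))[2] for d in(-2,-1,0,1,2)],cr
E
python3 - <<'E'
from fit import *
b,l,_=fit("pics/scene0.png","scene",457.3,57,.012,10,45,80,70,[(0,44,110)]);print("start scene",np.round(b,1).tolist(),l)
b,l,_=fit("pics/top0.png","top",457.3,57,.012,10,79,80,70,[(0,70,70)]);print("start top",np.round(b,1).tolist(),l)
b,l,c=fit("pics/s1.png","scene",584.1,1.2,.085,70.5,0,30,50,[(30,100,90)]);print("now scene",np.round(b,1).tolist(),l)
cv2.imwrite("pics/dbg.png",c)
E
```

```text
Traceback (most recent call last):
  File "fit.py", line 16, in fit
    H=hull(cam,x+dx,y+dy,yaw,foot,z0,z1,w,x0,y0,box,box)
  File "fit.py", line 6, in hull
    P=[proj(cam,[x+C*a-S*b,y+S*a+C*b,foot+z]) for z in(z0,z1) for a in(-6,6) for b in(-w/2,w/2)]
       ~~~~^^^^^^^^^^^^^^^^^^^^^^^^^^^^^^^^^^
  File "h.py", line 10, in proj
    K,R,e=cm(cam);q=K@(R.T@(np.array(p,float)-e));return q[:2]/q[2]
          ~~^^^^^
  File "h.py", line 6, in cm
    m=camera_model(cam);q=np.array(m["rotation"]);return np.array(m["mtx"]),Ro.from_quat(q[[1,2,3,0]]).as_matrix(),np.array(m["eye"])
ValueError: time passes only in moves, steps and waits
```

```bash
sed -i 's/^def cm/import functools\n@functools.cache\ndef cm/' h.py
python3 - <<'E'
from fit import *
b,l,_=fit("pics/scene0.png","scene",457.3,57,.012,10,45,80,70,[(0,44,110)]);print("start scene",np.round(b,1).tolist(),l)
b,l,_=fit("pics/top0.png","top",457.3,57,.012,10,79,80,70,[(0,70,70)]);print("start top",np.round(b,1).tolist(),l)
b,l,c=fit("pics/s1.png","scene",584.1,1.2,.085,70.5,0,30,50,[(30,100,90)]);print("now scene",np.round(b,1).tolist(),l)
E
```

```text
start scene [[31.9, 1.0, 2.0], [32.1, 1.0, 2.5], [32.6, 1.0, 1.5]] [np.float64(-1.0), np.float64(1.0), np.float64(3.5), np.float64(2.0), np.float64(2.5)]
start top [[13.2, 0.0, 1.0], [13.7, 1.0, 1.0], [14.8, 0.0, 1.5]] [np.float64(6.0), np.float64(1.5), np.float64(1.0), np.float64(1.0), np.float64(1.0)]
now scene [[21.4, -3.0, 2.0], [22.2, -3.0, 2.5], [22.9, -3.0, 3.0]] [np.float64(3.5), np.float64(1.5), np.float64(3.5), np.float64(2.5), np.float64(3.5)]
```

Both cameras put the holder about 1.5–2.5 mm toward +y of the TCP, so I'll shift −2 mm in y. Then I'll enter the mouth by feel.

Request:
step_arm(
  commands="0 -0.2 -0.06 0 0 0 0;0 -0.2 -0.06 1.0 0 0 0;0 -0.2 -0.06 1.8 0 0 0;0 -0.2 -0.06 2.3 0 0 0;0 -0.2 -0.06 2.6 0 0 0;0 -0.2 -0.06 2.8 0 0 0;0 -0.2 -0.06 3.0 0 0 0;0 -0.2 -0.06 3.0 0 0 0",
)

```text
time_s: 7.07
eef_pos: [583.9, -1.1, 97.0]
ee_rot: [-0.0, 0.676, 0.737, -0.0]
force: [-0.2, -0.3, -1.4]
grip_width: 0.133
grip_force: 49.2
```

Request:
step_arm(
  commands="0 0 0 0.4 0 0 0;0 0 0 0.8 0 0 0;0 0 0 1.1 0 0 0;0 0 0 1.4 0 0 0;0 0 0 1.6 0 0 0;0 0 0 1.6 0 0 0",
)

```text
time_s: 7.57
eef_pos: [583.8, -1.2, 80.9]
ee_rot: [-0.0, 0.676, 0.737, -0.0]
force: [0.5, 0.0, -0.4]
grip_width: 0.134
grip_force: 49.2
```

Request:
step_arm(
  commands="0 0 0 0.2 0 0 0;0 0 0 0.4 0 0 0;0 0 0 0.5 0 0 0;0 0 0 0.6 0 0 0;0 0 0 0.7 0 0 0;0 0 0 0.7 0 0 0",
)

```text
time_s: 8.07
eef_pos: [584.1, -1.2, 74.8]
ee_rot: [0.0, 0.676, 0.737, 0.0]
force: [-2.9, -0.2, 7.8]
grip_width: 0.132
grip_force: 50.3
```

Request:
step_arm(
  commands="0 0 0 0.1 0 0 0;0 0 0 0.2 0 0 0;0 0 0 0.25 0 0 0;0 0 0 0.25 0 0 0;0 0 0 0.25 0 0 0",
  newtons=60,
)

```text
time_s: 8.48
eef_pos: [584.1, -1.2, 72.7]
ee_rot: [0.0, 0.676, 0.737, 0.0]
force: [-3.3, 0.9, 8.9]
grip_width: 0.134
grip_force: 59.6
```

Request:
step_arm(
  commands="0 0 0 0.05 0 0 0;0 0 0 0.05 0 0 0;0 0 0 0.05 0 0 0",
)

```text
time_s: 8.73
eef_pos: [584.1, -1.2, 72.6]
ee_rot: [0.0, 0.676, 0.737, 0.0]
force: [-4.7, -0.1, 12.0]
grip_width: 0.134
grip_force: 60.1
```

Request:
step_arm(
  commands="0 0 0 0.05 0 0 0;0 0 0 0.05 0 0 0;0 0 0 0.05 0 0 0",
)

```text
time_s: 8.98
eef_pos: [584.1, -1.2, 72.5]
ee_rot: [0.0, 0.676, 0.737, 0.0]
force: [-6.5, 0.3, 15.2]
grip_width: 0.133
grip_force: 60.7
```

Request:
step_arm(
  commands="0 0 0 0.05 0 0 0;0 0 0 0.05 0 0 0;0 0 0 0.05 0 0 0",
)

```text
time_s: 9.23
eef_pos: [584.2, -1.2, 72.5]
ee_rot: [0.001, 0.676, 0.737, 0.0]
force: [-8.0, 1.2, 20.8]
grip_width: 0.131
grip_force: 61.3
```

The TCP stopped at 72.5 mm, exactly the expected home height, while the force climbed past the spring's 10 N to 21 N. The shoulders are bearing on the bar; I'll check by picture.

```bash
python3 - <<'E'
from h import *
a=capture("scene");save("s2",a);s=sense();print(s["force"],s["wrist_torque"],s["eef_pos"],s["ee_rot"])
save("end",cv2.resize(a[190:290,280:400],None,fx=6,fy=6,interpolation=cv2.INTER_CUBIC))
E
```

```text
[-9.23824716  0.35741692 20.91905351] [ 0.19372203  1.66300698 -0.02214857] [584.17014055  -1.24443203  72.51473997] [5.72529507e-04 6.75957564e-01 7.36940302e-01 1.91163375e-04]
```

View pics/end.png

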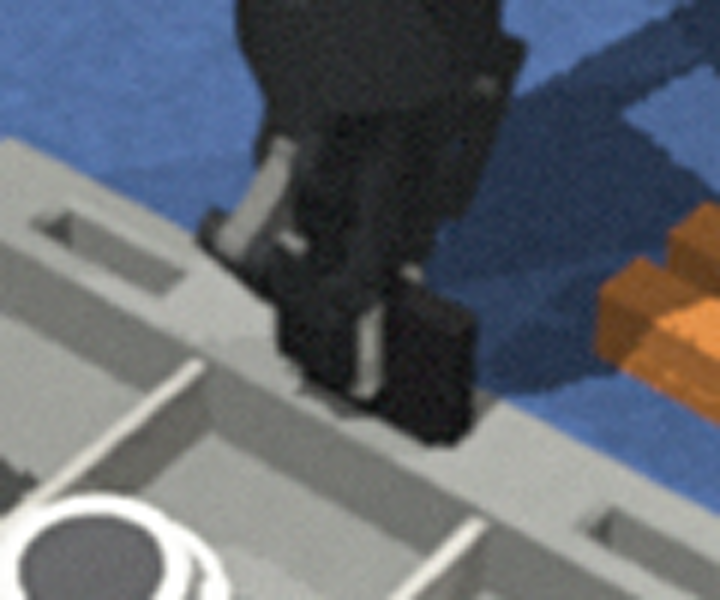

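The picture shows the header sitting level on the bar. Its lower edge runs from (278,350) to (440,445), parallel to the bar, with no tongue showing and the barrel undisturbed behind it. It is held at about 21 N, so I'm handing in.

```bash
python3 -c "
from rig import *
print(finish_job())"
```

```text
the job is handed in; nothing more can be done
None
```

I handed the job in with the holder pushed fully home in the middle slot, the bay with the bare finned barrel, label facing the front, and the gripper still pressing it down at about 21 N.

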